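# Fit a reel and its D-bore knob on the strap winder and hold the knob down

## Task

Put the larger of the two white reels over the upright spindle of the strap winder, standing on the brake plate, and let go of it. Then take the black bar knob, turn it so that the flat in its bore (on the side of its pointed nose) matches the flat of the D-shaped spindle end, push it on and press it fully home, until the sprung brake plate under the reel is at the bottom of its travel; finish while still gripping the knob and pressing it down, so that its grub screw can be tightened. Leave everything else on the bench alone.

Things in the scene. Friction and masses are not known exactly. Their poses are not given: they have to be found in the camera images.
- reel: the reel to mount: white plastic, open bore, empty, 60 mm across both flanges, 40 mm high, flanges 3 mm thick, core 34 mm, bore 22 mm right through, 90 g. It stands upright on the bench; both ends serve alike. Origin at the centre of its underside, z up its bore.
- small_reel: the smaller white reel, 48 mm across, 24 mm high, bore only 12 mm, so that it cannot go on the spindle; stands on the bench, to be left alone. Origin at the centre of its underside.
- knob: black bar knob, 60 g, standing on the bench bore down. Round body 46 mm across below, 38 above, 22 mm high; on it a bar grip 14 mm thick, 22 to 48 mm above the underside, sides parallel from 20 mm behind the axis to 17 mm before it, then a pointed nose. Blind D bore below: 17 mm wide, 18 deep, its flat on the nose side, 4.9 mm from the axis. Origin: axis at the underside; x to the nose, z up.
- knob_nose (a point): the end of the knob's nose, 29.5 mm from its axis along the knob's x, 35 mm above its underside; axes as the knob's. The short index line on top of the bar lies at the nose.
- spindle_tip (a point): centre of the top end of the winder's upright spindle, 84 mm above the bench. The upper 20 mm is D-shaped, 15 mm wide, its flat 4 mm from the axis, the top 4 mm tapered; x points out of the flat, z up. Below a tapered shoulder (64 to 60 mm up) it is round, 19 mm. Stiff to turn (0.4 N m). The knob's fit on the D leaves 0.1 to 0.2 rad of play.
- winder: the grey strap winder, fixed to the bench. Origin on the spindle axis at bench level. Base plate 110 x 110 mm, 14 mm high, about the axis; an arm 58 mm wide reaches along its +y to 150 mm from the axis and carries two guide rollers (22 mm across, 66 mm high) at x = +-17 mm, y = 118 mm.
- brake_plate (a joint): travel of the round plate on which the reel stands (62 mm across, top 34 mm above the bench when up): 0 up, 0.006 m down at its stop. A spring pushes up with 3 N at the top, 9 N at the stop; it rises when not pressed. With the reel on, its top is 74 mm above the bench: the knob goes 10 mm down the D before it meets the reel, then 6 mm against the spring.
- strap_coil: coil of white webbing, 63 mm across, 25 mm high, left alone. Origin at its underside.
- jar: small clear jar with a lid, 44 mm across, 54 mm high, left alone. Origin at its underside.
- rivet_tin: low round tin, 65 mm across, 27 mm high, left alone. Origin at its underside.

How it is judged:
By the outcome, as a careful person would: the job done as asked, in the order asked, and still so for the second after the job is handed in, while the arm keeps its last pose, push and grip.
It also fails if it takes over 67 s, if anything falls off the work surface, if the arm or the gripper's body presses on something with over 40 N, if the wrist force passes 120 N, or if a joint passes its speed limit or range.

## Robot

A 6-joint arm with a two-finger parallel gripper is mounted at the origin on a cart in front of the work surface, level with it; the furniture and walls round the work are solid. World frame = base frame: x ahead of the robot, y to its left, z up, the work surface at z = 0. Lengths are in m, angles in rad, forces in N, time in s.
With the tool pointing down it reaches from about 0.3 to 0.825 m from the base axis. Payload 5.4 kg.
Tool frame: the origin (TCP) lies midway between the tips of the shut fingers; the grasp point (between the pads) lies 19 mm behind it; z points along the fingers, y is the line along which they close (so a half turn about z gives the same grasp; the last joint's range is limited). The gripper opens to 92 mm and grips with 3 to 60 N. Pads are 20 mm wide; open, the fingers measure 128 mm over their backs; the gripper's body (75 mm by 189 mm) begins 69 mm behind the grasp point.
Start: joints at [-1.528, 0.158, 1.597, -0, 1.386, -0.21], TCP at [0.144, -0.557, 0.215] pointing down, gripper open.
Joint ranges: [-2.91, 2.91], [-0.94, 2.29], [0.18, 2.7], [-1.29, 4.43], [0.17, 2.64], [-3, 3]. Speed limits (rad/s): [2.57, 2.57, 3.14, 3.14, 3.14, 3.14].

## Interface

Orientations are given as a unit quaternion [x, y, z, w].
In Python, from station import manip, imaging gives the robot as it stands (manip), with the cameras (imaging).
- The arm moves only by the shell command python3 jog.py 'ROWS' [OPENING] [FORCE]. ROWS is a JSON list of rows, 1 to 5 of them, each of 6 numbers: dx, dy, dz in m, then a rotation vector rx, ry, rz in rad; each row shifts and turns the commanded pose from where the row before left it, along the tool's axes as they then stand; what a row does not reach is not made up. A row lasts 1/10 s, in which the tool goes at most 0.05 m and 0.15 rad, less where a joint would pass 70% of its speed; a pose out of reach is approached as far as the arm can. OPENING is the opening from 0.0 (shut) to 1.0 (fully open), set as the command begins (- or left out keeps the last). The fingers move at their own pace and stop on an object; FORCE is the grip in N (left out, the last holds). Time passes only in rows, so rows that do not move let the fingers close. It prints the time, the measured TCP pose, the force, the opening and the grip force at its end.
- manip.get_obs(): the state, without advancing time (a new reading comes with each control period).
- imaging.capture(name): name is "scene" or "top"; returns a dict with "image" (400x640x3 uint8, red, green, blue), "depth" (400x640 float32, m along the optical axis (not along the pixel's ray), 0 where there is no reading), "mtx" (3x3 intrinsics, pixels), "dist_coeffs" ([k1, k2, p1, p2, k3] as OpenCV has them; the pictures are not rectified), "cam_to_world" (4x4, takes a point from camera to world coordinates). Camera axes: x right, y down, z forward; pixel columns grow to the right and rows downward; lengths in m; the calibration is good to about 2 mm. A picture is of the moment at which its call begins.
- manip.hand_in(): hands the job in; it is judged then, once.
The state is a dict: "time": time; "q": joint angles; "qvel": joint speeds; "joint_torque": joint torques, N m; "ee_pos": TCP position; "orientation": TCP orientation; "force": force on the tool from outside, world axes, zero at the start; "torque": the same for the moment, N m; "opening": opening from 0.0 (shut) to 1.0 (fully open); "gripper_force": force on a finger pad.
Only numpy, scipy, OpenCV 4.12 (cv2) and the standard library are available. Lean on these libraries where they do the work, as an engineer would, in place of code of your own. Each camera call takes 0.05 s, during which the arm holds its last target. There are 200 camera calls.

## Working session

There is one attempt and no reset: what is moved stays moved. The work goes in short steps, Python scripts to look and compute and a shell command to move; the robot and the scene stay as the last step left them, time stands still between calls to the robot, and variables do not carry over. Pictures are saved under pics/ and viewed, at most 10 in all, crops included, and the job is handed in when it is done.

```bash
ls; mkdir -p pics; python3 - <<'E'
from station import manip, imaging
import cv2,numpy as np
for n in("scene","top"):
    c=imaging.capture(n); np.savez(f"pics/{n}0.npz",**c)
    cv2.imwrite(f"pics/{n}0.png",c["image"][:,:,::-1])
    print(n,c["mtx"].tolist(),c["dist_coeffs"],np.round(c["cam_to_world"],3).tolist(),(c["depth"]>0).mean())
o=manip.get_obs();print(o)
E
```

```text
jog.py
pics
station.py
scene [[385.768397573115, 0.0, 323.2323751035255], [0.0, 385.768397573115, 205.69259657051154], [0.0, 0.0, 1.0]] [-0.09109341  0.          0.          0.          0.        ] [[-0.455, -0.48, 0.75, -0.422], [-0.89, 0.226, -0.395, 0.528], [0.02, -0.847, -0.531, 0.754], [0.0, 0.0, 0.0, 1.0]] 0.99578125
top [[459.1126990875744, 0.0, 317.3961863016871], [0.0, 459.1126990875744, 201.66234814671904], [0.0, 0.0, 1.0]] [0.04549767 0.         0.         0.         0.        ] [[0.026, -0.995, 0.093, 0.422], [-1.0, -0.024, 0.017, 0.015], [-0.015, -0.094, -0.996, 1.31], [0.0, 0.0, 0.0, 1.0]] 0.99594921875
{'time': 0.1, 'q': array([-1.52808137e+00,  1.58966550e-01,  1.59808630e+00, -2.05216387e-05,
        1.38621521e+00, -2.10125439e-01]), 'qvel': array([-5.79924607e-04, -1.64367848e-03, -2.94313476e-03, -4.07803985e-05,
       -1.88627817e-03, -1.88474664e-04]), 'joint_torque': array([ 5.67541229e-04, -3.86504817e+01, -3.22960997e+01,  7.03722378e-02,
        3.39734042e-02, -4.55771783e-05]), 'ee_pos': array([ 0.14377351, -0.55615387,  0.21373835]), 'orientation': array([ 9.92019017e-01,  1.26085556e-01,  5.99886505e-05, -8.35613211e-04]), 'force': array([-0.17357896,  0.57523453,  0.43248654]), 'torque': array([-0.02235749,  0.05594813,  0.04545388]), 'gripper_force': 0.0, 'opening': 0.9998407827999889}
```

View pics/scene0.png

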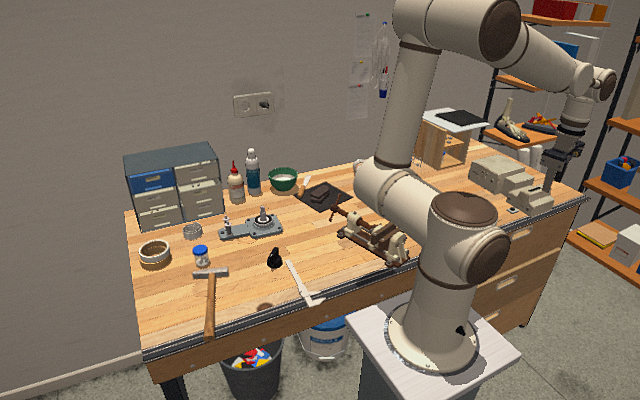

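View pics/top0.png

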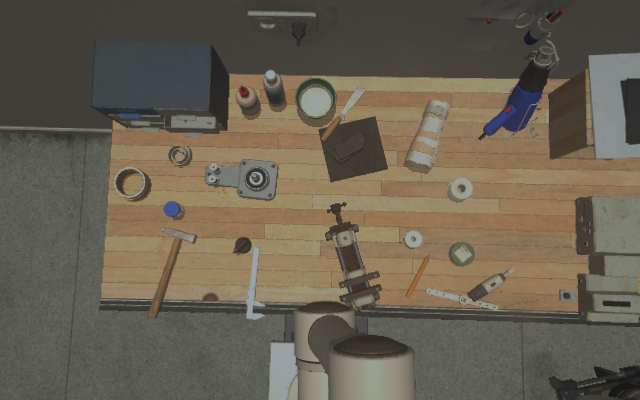

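The scene view shows the winder at about (262,222), the knob at (274,258) and the jar at (201,255). In the top view the winder is at (257,179), the knob at (242,244), the large reel at (460,189) and the small one at (413,239). I'll enlarge these next.

```bash
cat >h.py <<'E'
import numpy as np,cv2
from station import manip, imaging
def load(f): return dict(np.load(f))
def ray(c,uv):
    p=cv2.undistortPoints(np.array(uv,float).reshape(-1,1,2),c["mtx"],c["dist_coeffs"])[:,0]
    d=np.c_[p,np.ones(len(p))]@c["cam_to_world"][:3,:3].T
    return c["cam_to_world"][:3,3],d
def onplane(c,uv,z):
    o,d=ray(c,uv); return o+d*((z-o[2])/d[:,2])[:,None]
def cloud(c,u0,u1,v0,v1):
    v,u=np.mgrid[v0:v1,u0:u1]; uv=np.c_[u.ravel(),v.ravel()]
    o,d=ray(c,uv); return o+d*c["depth"][v0:v1,u0:u1].reshape(-1,1),uv
def cross(c1,uv1,c2,uv2):
    o1,d1=ray(c1,[uv1]);o2,d2=ray(c2,[uv2]);d1,d2=d1[0],d2[0]
    t=np.linalg.lstsq(np.c_[d1,-d2],o2-o1,rcond=None)[0]
    a,b=o1+t[0]*d1,o2+t[1]*d2
    return (a+b)/2,np.linalg.norm(a-b)
def crop(c,u,v,w,h,k): return cv2.resize(c["image"][v:v+h,u:u+w,::-1],None,fx=k,fy=k,interpolation=cv2.INTER_CUBIC)
E
python3 - <<'E'
from h import *
t=load("pics/top0.npz");s=load("pics/scene0.npz")
A=np.vstack([np.hstack([crop(t,200,150,90,50,4),crop(t,430,165,60,50,4)]),np.hstack([crop(t,215,225,90,50,4),crop(t,390,215,60,50,4)])])
B=np.hstack([crop(s,210,200,100,75,6)])
cv2.imwrite("pics/a1.png",A);cv2.imwrite("pics/a2.png",B)
for n,(u,v,r) in dict(reel=(460,189,16),small=(413,239,12),knob=(242,244,12),winder=(257,179,22)).items():
    P,uv=cloud(t,u-r,u+r,v-r,v+r)
    for lo,hi in((.01,.02),(.02,.03),(.03,.037),(.037,.045),(.045,.06),(.06,.075),(.075,.095)):
        m=(P[:,2]>lo)&(P[:,2]<hi)
        if m.sum()>2: print(n,lo,m.sum(),"min",np.round(P[m].min(0),4),"max",np.round(P[m].max(0),4),"mean",np.round(P[m].mean(0),4))
E
```

```text
reel 0.01 9 min [ 0.5862 -0.3724  0.0131] max [ 0.6001 -0.358   0.0175] mean [ 0.5956 -0.3664  0.0157]
reel 0.02 9 min [ 0.5825 -0.3729  0.0202] max [ 0.5983 -0.3318  0.0294] mean [ 0.5903 -0.3659  0.0246]
reel 0.03 84 min [ 0.561  -0.3886  0.0303] max [ 0.6172 -0.3303  0.037 ] mean [ 0.5877 -0.3613  0.0349]
reel 0.037 254 min [ 0.5601 -0.3897  0.0371] max [ 0.6167 -0.3289  0.0449] mean [ 0.589  -0.3593  0.0397]
small 0.01 36 min [ 0.4226 -0.2546  0.0131] max [ 0.4673 -0.2128  0.0199] mean [ 0.4447 -0.2328  0.0179]
small 0.02 187 min [ 0.4224 -0.2539  0.02  ] max [ 0.4697 -0.2091  0.0297] mean [ 0.4462 -0.2314  0.0232]
knob 0.01 63 min [0.3962 0.2231 0.01  ] max [0.4383 0.2657 0.0199] mean [0.4169 0.2389 0.0166]
knob 0.02 49 min [0.3963 0.2254 0.02  ] max [0.4355 0.2638 0.0264] mean [0.4148 0.2437 0.0223]
knob 0.03 5 min [0.3961 0.2285 0.0304] max [0.4327 0.2588 0.0363] mean [0.4204 0.2366 0.0332]
knob 0.037 31 min [0.3989 0.2275 0.0383] max [0.4352 0.2644 0.0449] mean [0.4152 0.2441 0.043 ]
knob 0.045 59 min [0.3962 0.2289 0.0452] max [0.4324 0.2641 0.0513] mean [0.4143 0.2464 0.0477]
winder 0.01 912 min [0.5472 0.1548 0.01  ] max [0.6614 0.2753 0.0199] mean [0.6038 0.2127 0.0137]
winder 0.02 95 min [0.5639 0.1687 0.0201] max [0.6476 0.2536 0.03  ] mean [0.6001 0.2074 0.0261]
winder 0.03 256 min [0.5754 0.1826 0.03  ] max [0.6355 0.2423 0.0369] mean [0.6045 0.2106 0.033 ]
winder 0.037 8 min [0.5803 0.1986 0.0371] max [0.6317 0.2383 0.0411] mean [0.6024 0.2156 0.0388]
winder 0.045 12 min [0.5954 0.2025 0.0453] max [0.6087 0.2151 0.0597] mean [0.6004 0.2077 0.0538]
winder 0.06 14 min [0.597  0.2034 0.0613] max [0.611  0.2169 0.0743] mean [0.6015 0.2086 0.0662]
winder 0.075 20 min [0.5998 0.203  0.0785] max [0.6109 0.2178 0.0886] mean [0.6056 0.2115 0.0823]
```

View pics/a1.png

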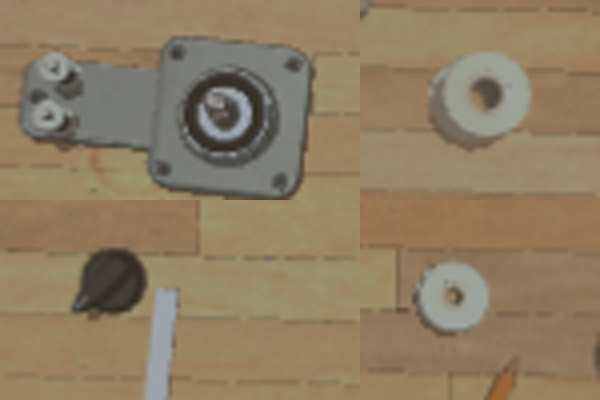

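View pics/a2.png

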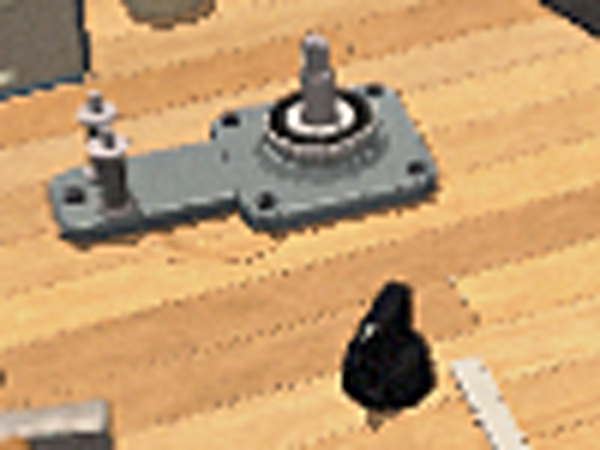

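The enlarged top view shows the knob's nose at lower left, near pixel (234,301→225+76/4=~300/4), so it points about (-x,+y). The spindle end is a small bright blob near (254,175). The scene crop shows the D-end sitting left on the round shaft, so the flat faces image right, roughly world -y.

```bash
cat >>h.py <<'E'
def circ(P):
    A=np.c_[2*P[:,:2],np.ones(len(P))];x=np.linalg.lstsq(A,(P[:,:2]**2).sum(1),rcond=None)[0]
    r=np.sqrt(x[2]+x[0]**2+x[1]**2);return x[:2],r,np.std(np.linalg.norm(P[:,:2]-x[:2],axis=1)-r)
E
python3 - <<'E'
from h import *
from scipy.ndimage import gaussian_filter
t=load("pics/top0.npz");s=load("pics/scene0.npz")
g=t["image"].mean(2)
# reels: top faces by depth, circle fit to outer contour
for n,u,v,r,z,rr in(("reel",460,189,16,.04,.03),("small",413,239,12,.024,.024)):
    k=6;im=cv2.resize(t["image"][v-r:v+r,u-r:u+r].astype(np.float32),None,fx=k,fy=k,interpolation=cv2.INTER_CUBIC)
    hsv=cv2.cvtColor(im/255,cv2.COLOR_RGB2HSV); m=((hsv[...,1]<.22)&(hsv[...,2]>.6)).astype(np.uint8)
    cs,_=cv2.findContours(m,cv2.RETR_CCOMP,cv2.CHAIN_APPROX_NONE)
    for c in sorted(cs,key=cv2.contourArea)[-2:]:
        uv=(c[:,0]+.5)/k-.5+[u-r,v-r]; print(n,circ(onplane(t,uv,z)),len(c))
# knob
P,uv=cloud(t,226,258,230,260); m=P[:,2]>.044; Q=P[m]
w,V=np.linalg.eigh(np.cov(Q[:,:2].T));print("bar",Q[:,:2].mean(0),V[:,1],np.sqrt(w),np.ptp(Q[:,:2]@V[:,1]),np.ptp(Q[:,:2]@V[:,0]))
# winder brake plate dark ring contour
for row in g[168:190,244:272].astype(int): print(*row)
print()
for row in (P.reshape(30,32,3)[...,2]*1000).round().astype(int)[2:26,2:26]: print(*row)
E
```

```text
reel (array([ 0.5883506 , -0.35957879]), np.float64(0.014520149772933786), np.float64(0.0012752334032659159)) 214
reel (array([ 0.58903042, -0.36046832]), np.float64(0.028133784974563918), np.float64(0.0006320700063347821)) 382
small (array([ 0.44690794, -0.23100823]), np.float64(0.009070574697613147), np.float64(0.0013053643768783133)) 133
small (array([ 0.44583197, -0.23183592]), np.float64(0.022086869339559244), np.float64(0.0004933570149925088)) 283
bar [0.41502498 0.23677799] [-0.06888152  0.99762485] [0.00953952 0.04662936] 0.25051483561441 0.03450826909850063
119 122 122 123 121 119 103 103 101 94 68 64 69 70 71 83 121 117 84 97 116 126 125 125 126 126 126 126
121 122 123 123 122 112 123 93 59 58 49 50 49 51 51 55 68 83 116 90 84 106 125 125 125 126 126 127
121 121 122 118 106 95 65 58 51 48 50 48 49 49 50 48 48 54 82 125 107 81 107 126 127 127 127 128
121 121 120 103 96 57 49 49 50 51 60 69 66 58 57 49 49 49 52 79 116 111 81 107 128 129 127 127
121 118 104 102 56 49 49 53 92 151 154 153 154 154 145 80 58 50 49 53 78 122 104 83 107 128 129 129
122 119 101 65 50 51 51 86 131 10
[... 2521 characters left out ...]
48 40 21 18 17 17 19 10 6
-3 -1 -1 -3 0 0 1 13 41 47 47 44 47 47 46 43 22 21 19 20 25 19 11 2
0 -6 -3 1 -2 -4 -2 46 47 46 46 48 41 45 42 21 24 18 17 18 24 14 11 -3
-3 -5 -4 0 -2 1 -2 47 50 45 45 47 49 41 24 23 18 19 17 19 20 14 3 1
-5 2 0 -2 0 -3 47 44 47 46 46 49 42 25 26 21 19 22 22 19 20 10 -7 -2
-6 0 -2 -2 -1 -1 47 49 44 47 47 40 23 21 19 18 20 20 20 19 9 0 2 -3
2 -3 -1 3 -6 45 43 46 51 47 41 16 20 19 17 22 20 22 16 13 9 -6 -2 -1
-6 1 -2 0 1 46 49 45 30 0 -4 -4 7 17 21 26 14 10 2 -5 2 -2 0 -5
-16 -16 -20 -20 -7 -4 -2 -2 5 -5 -6 -7 5 -3 -3 -8 0 -7 0 5 3 -1 -3 -2
-1 -1 -2 -6 1 -4 2 2 3 2 -4 -2 -2 -1 -3 0 -2 -2 -2 -1 -3 -1 -1 -1
-5 -1 -5 -3 0 -3 -8 0 -2 1 -1 -3 -6 1 1 -5 -5 -5 2 -5 2 0 0 -3
```

```bash
python3 - <<'E'
from h import *
t=load("pics/top0.npz");s=load("pics/scene0.npz")
P,uv=cloud(t,226,260,230,260); m=(P[:,2]>.041)&(P[:,2]<.056); Q=P[m]
w,V=np.linalg.eigh(np.cov(Q[:,:2].T));d=V[:,1]*np.sign(V[1,1]);n=np.array([-d[1],d[0]])
print("bar",Q.mean(0),d,np.degrees(np.arctan2(d[1],d[0])),Q[:,:2].min(0),"along",np.sort(Q[:,:2]@d)[[0,1,-2,-1]],"n",np.sort(Q[:,:2]@n)[[0,2,-3,-1]])
g=t["image"].mean(2)
# knob body silhouette at low z
m=(P[:,2]>.012)&(P[:,2]<.03);print("body mid",(P[m].min(0)+P[m].max(0))/2,np.ptp(P[m],axis=0))
# plate ring: dark pixels 
k=8;im=cv2.resize(g[160:200,236:280].astype(np.float32),None,fx=k,fy=k,interpolation=cv2.INTER_CUBIC)
cs,h=cv2.findContours((im<66).astype(np.uint8),cv2.RETR_CCOMP,cv2.CHAIN_APPROX_NONE)
for c in cs:
    if cv2.contourArea(c)>3000:
        x=(c[:,0]+.5)/k-.5+[236,160];print("dark",len(c),circ(onplane(t,x,.034)))
        h=cv2.convexHull(c);x=(h[:,0]+.5)/k-.5+[236,160];print("  hull",circ(onplane(t,x,.034)))
print((t["depth"][168:186,246:266]>0).all()); C,_=cloud(t,246,266,168,186)
for r in (C.reshape(18,20,3)[...,2]*1000).round().astype(int): print(*r)
print("scene")
for r in s["image"].mean(2).astype(int)[202:224,255:272]: print(*r)
C,_=cloud(s,255,272,202,224)
for r in (C.reshape(22,17,3)[...,2]*1000).round().astype(int): print(*r)
E
```

```text
bar [0.41492356 0.24563578 0.04648714] [-0.74189902  0.67051163] 137.8934351487531 [0.39623482 0.22752256] along [-0.1646443  -0.16450982 -0.11868124 -0.11688136] n [-0.46714455 -0.46701122 -0.45389298 -0.45349664]
body mid [0.41719484 0.24438435 0.0194073 ] [0.04202444 0.04265491 0.014084  ]
dark 455 (array([0.60456781, 0.21200304]), np.float64(0.027331332389225575), np.float64(0.00043559922275660017))
  hull (array([0.60443144, 0.21199185]), np.float64(0.02785055279902262), np.float64(0.0003429672128222939))
dark 337 (array([0.60397003, 0.21179657]), np.float64(0.020518212328180564), np.float64(0.00037570054870109506))
  hull (array([0.60410161, 0.21186308]), np.float64(0.02087847670506372), np.float64(0.0003097627591251974))
False
14 14 13 13 13 14 34 30 33 29 32 30 33 33 39 21 19 16 7 12
14 1310 9 15 31 34 37 35 36 35 33 30 29 33 30 31 31 18 15 12
14 15 11 30 37 34 34 34 33 28 31 29 31 34 33 27 30 31 21 18
15 16 25 35 31 32 32 27 31 34 32 32 34 36 35 34 33 32 31 18
13 30 32 32 35 34 31 34 32 31 33 33 33 34 32 35 31 31 33 28
17 36 37 30 29 30 80 80 84 32 32 30 33 35 31 32 28 31 28
[... 2364 characters left out ...]
4 0 2 1 78 78 75 75 74 0 -1 0 2 0 4 3
3 3 2 0 1 69 75 74 72 71 0 2 0 0 2 1 2
-1 -1 -2 5 2 2 71 65 69 67 0 3 2 3 -1 4 0
4 -2 1 2 0 61 65 65 65 68 63 2 2 3 2 2 3
3 3 1 2 1 62 61 64 62 62 61 2 2 0 0 2 3
3 3 3 3 2 58 59 58 59 59 57 36 15 17 16 17 18
3 1 2 34 39 54 56 54 55 56 51 37 35 35 36 18 18
1 35 35 33 35 49 49 49 54 54 48 33 34 35 36 37 35
37 39 38 39 37 44 48 47 49 46 45 35 34 32 39 34 34
36 36 36 32 36 40 42 45 45 43 43 35 34 39 35 36 36
38 35 35 37 36 32 40 43 39 39 38 22 38 39 36 36 34
34 36 38 34 34 36 34 34 38 37 31 34 35 37 35 34 33
35 38 35 35 35 36 36 34 35 38 37 35 37 37 34 35 33
35 36 34 33 36 37 36 35 34 33 34 35 36 37 34 34 34
30 34 35 36 36 36 35 36 33 34 39 35 35 35 34 25 23
```

```bash
python3 - <<'E'
from h import *
for n in("scene","top"):
    F=[imaging.capture(n) for _ in range(15)]
    c=F[0];D=np.array([f["depth"] for f in F]);c["depth"]=np.median(D,0).astype(np.float32);c["image"]=np.mean([f["image"] for f in F],0)
    np.savez(f"pics/{n}1.npz",**c)
s=load("pics/scene1.npz");t=load("pics/top1.npz")
C,_=cloud(s,255,272,202,224);C=C.reshape(22,17,3)
print("scene std",D.std(0)[170:180,250:256].mean())
for r in range(4,18): print(r+202,*[tuple((C[r,k]*1000).round().astype(int)) for k in range(5,12) if C[r,k,2]>.03])
for r in range(5,9):
    Q=C[r,6:10];print(r+202,np.degrees(np.arctan2(*(np.polyfit(Q[:,1],Q[:,0],1)[0],1))))
C,_=cloud(t,249,262,170,184);C=C.reshape(14,13,3)
for r in range(14): print(r+170,*[tuple((C[r,k]*1000).round().astype(int)) for k in range(13) if C[r,k,2]>.042])
# axis pixels
M=np.linalg.inv(t["cam_to_world"])
E
```

```text
scene std 0.012566319
206 (np.int64(607), np.int64(214), np.int64(86)) (np.int64(606), np.int64(211), np.int64(85)) (np.int64(604), np.int64(208), np.int64(86))
207 (np.int64(607), np.int64(217), np.int64(82)) (np.int64(602), np.int64(215), np.int64(85)) (np.int64(601), np.int64(212), np.int64(84)) (np.int64(603), np.int64(209), np.int64(82)) (np.int64(603), np.int64(205), np.int64(82))
208 (np.int64(605), np.int64(218), np.int64(80)) (np.int64(603), np.int64(216), np.int64(81)) (np.int64(602), np.int64(212), np.int64(80)) (np.int64(603), np.int64(209), np.int64(79)) (np.int64(603), np.int64(205), np.int64(78))
209 (np.int64(606), np.int64(218), np.int64(76)) (np.int64(601), np.int64(216), np.int64(78)) (np.int64(602), np.int64(213), np.int64(76)) (np.int64(602), np.int64(209), np.int64(75)) (np.int64(603), np.int64(206), np.int64(74))
210 (np.int64(606), np.int64(219), np.int64(72)) (np.int64(600), np.int64(217), np.int64(75)) (np.int64(601), np.int64(213), np.int64(73)) (np.int64(601), np.int64(210), np.int64(72)) (np.int64(602), np.int64(206), np.int64(71))
211 (np.int64(602), np.
[... 4095 characters left out ...]
)
178 (np.int64(600), np.int64(217), np.int64(63)) (np.int64(600), np.int64(215), np.int64(62)) (np.int64(600), np.int64(212), np.int64(63)) (np.int64(600), np.int64(209), np.int64(62)) (np.int64(600), np.int64(206), np.int64(62)) (np.int64(601), np.int64(204), np.int64(58)) (np.int64(602), np.int64(203), np.int64(49))
179 (np.int64(597), np.int64(215), np.int64(61)) (np.int64(597), np.int64(212), np.int64(60)) (np.int64(597), np.int64(209), np.int64(62)) (np.int64(598), np.int64(207), np.int64(59)) (np.int64(599), np.int64(205), np.int64(52))
180 (np.int64(596), np.int64(214), np.int64(49)) (np.int64(596), np.int64(211), np.int64(52)) (np.int64(596), np.int64(208), np.int64(48))
181
182
183
```

The flat's depth profile puts it at x≈0.602 with its normal at about 186°. The spindle axis is (0.604,0.212) with the tip at z≈0.084. The knob axis is (0.417,0.244) with its nose at 138°, and the reel is at (0.589,-0.360). These heights and sizes match the text, so I'll move above the reel.

```bash
cat >d.py <<'E'
# d.py x y z yawdeg : remaining shift in tool axes (translation before turning) and rz
import sys,numpy as np
from station import manip, imaging
from scipy.spatial.transform import Rotation as R
o=manip.get_obs();r=R.from_quat(o["orientation"]);m=r.as_matrix()
x,y,z,a=map(float,sys.argv[1:5]);yaw=np.degrees(np.arctan2(m[1,0],m[0,0]))
print("t",round(o["time"],2),"pos",o["ee_pos"].round(4),"yaw",round(yaw,2),"tilt",m[:2,2].round(4),"tool d",(m.T@(np.array([x,y,z])-o["ee_pos"])).round(4),"rz",round(-np.radians((a-yaw+180)%360-180),4),"F",o["force"].round(2),"op",round(o["opening"],3),"gf",round(o["gripper_force"],1))
E
python3 jog.py '[[0.02,-0.0032,0,0,0,0],[0.048,-0.0078,0,0,0,0],[0.048,-0.0078,0,0,0,0],[0.048,-0.0078,0,0,0,0],[0.048,-0.0078,0,0,0,0]]' 1.0
python3 jog.py '[[0.048,-0.0078,0,0,0,0],[0.048,-0.0078,0,0,0,0],[0.048,-0.0078,0,0,0,0],[0.048,-0.0078,0.02,0,0,0],[0.048,-0.0078,0.03,0,0,0]]'
python3 jog.py '[[0.028,-0.0046,0.03,0,0,0],[0,0,0,0,0,0]]'
python3 d.py 0.589 -0.360 0.10 14.5
```

```text
time: 2.1
ee_pos: [0.342, -0.4695, 0.2148]
orientation: [0.992, 0.126, 0.0, 0.0]
force: [0.3, -0.9, 0.9]
opening: 1.0
gripper_force: 0.0
time: 2.6
ee_pos: [0.5583, -0.3757, 0.1709]
orientation: [0.992, 0.126, 0.001, 0.002]
force: [1.0, -0.8, 0.2]
opening: 0.998
gripper_force: 0.0
time: 2.8
ee_pos: [0.5815, -0.3599, 0.133]
orientation: [0.992, 0.128, -0.003, -0.004]
force: [-1.3, -0.1, -0.7]
opening: 1.001
gripper_force: 0.0
t 2.8 pos [ 0.5815 -0.3599  0.133 ] yaw 14.73 tilt [-0.0065  0.0071] tool d [0.0074 0.0023 0.033 ] rz 0.004 F [-1.26 -0.08 -0.69] op 1.001 gf 0.0
```

```bash
python3 jog.py '[[0.005,0.001,0.03,0,0,0],[0,0,0,0,0,0],[0,0,0,0,0,0]]'; python3 d.py 0.589 -0.360 0.005 14.5
```

```text
time: 3.1
ee_pos: [0.5856, -0.3648, 0.1099]
orientation: [0.992, 0.126, -0.0, -0.0]
force: [0.7, -0.8, -0.2]
opening: 1.0
gripper_force: 0.0
t 3.1 pos [ 0.5856 -0.3648  0.1099] yaw 14.44 tilt [-0.0007  0.0002] tool d [ 0.0046 -0.0037  0.1049] rz -0.001 F [ 0.66 -0.77 -0.24] op 1.0 gf 0.0
```

```bash
python3 jog.py '[[0.0046,-0.0037,0.03,0,0,0],[0,0,0.03,0,0,0],[0,0,0.025,0,0,0],[0,0,0,0,0,0],[0,0,0,0,0,0]]'; python3 d.py 0.589 -0.360 0.005 14.5
```

```text
time: 3.6
ee_pos: [0.5903, -0.3607, 0.0265]
orientation: [0.992, 0.126, 0.001, 0.001]
force: [0.2, 0.1, 0.1]
opening: 0.999
gripper_force: 0.0
t 3.6 pos [ 0.5903 -0.3607  0.0265] yaw 14.44 tilt [ 0.0016 -0.0014] tool d [-0.0011 -0.001   0.0214] rz -0.001 F [0.19 0.06 0.13] op 0.999 gf 0.0
```

```bash
python3 jog.py '[[0,0,0.012,0,0,0],[-0.001,-0.001,0.008,0,0,0],[0,0,0,0,0,0],[0,0,0,0,0,0]]'; python3 d.py 0.589 -0.360 0.005 14.5;  python3 jog.py '[[0,0,0,0,0,0],[0,0,0,0,0,0],[0,0,0,0,0,0],[0,0,0,0,0,0],[0,0,0,0,0,0]]' 0.5 12;python3 jog.py '[[0,0,0,0,0,0],[0,0,0,0,0,0],[0,0,0,0,0,0]]'; python3 d.py 0.589 -0.360 0.005 14.5
```

```text
time: 4.0
ee_pos: [0.5886, -0.3587, 0.0043]
orientation: [0.992, 0.126, -0.0, -0.0]
force: [-0.1, -0.5, -0.4]
opening: 0.996
gripper_force: 0.0
t 4.0 pos [ 0.5886 -0.3587  0.0043] yaw 14.48 tilt [-0.0003  0.0003] tool d [ 0.0001  0.0014 -0.0007] rz -0.0003 F [-0.1  -0.53 -0.37] op 0.996 gf 0.0
time: 4.5
ee_pos: [0.5888, -0.3589, 0.0045]
orientation: [0.992, 0.126, 0.0, 0.0]
force: [0.1, 0.7, 0.8]
opening: 0.639
gripper_force: 12.0
time: 4.8
ee_pos: [0.5888, -0.3589, 0.0045]
orientation: [0.992, 0.126, 0.0, 0.0]
force: [0.6, -0.4, 1.7]
opening: 0.635
gripper_force: 12.0
t 4.8 pos [ 0.5888 -0.3589  0.0045] yaw 14.48 tilt [ 0.0002 -0.0002] tool d [-0.0001  0.0011 -0.0005] rz -0.0003 F [ 0.64 -0.44  1.72] op 0.635 gf 12.0
```

```bash
python3 jog.py '[[0,0,-0.02,0,0,0],[0,0,-0.04,0,0,0],[0,0,-0.04,0,0,0],[0.0131,-0.0458,-0.02,0,0,0],[0.0131,-0.0458,-0.02,0,0,0]]'
python3 jog.py '[[0.0131,-0.0458,0,0,0,0],[0.0131,-0.0458,0,0,0,0],[0.0131,-0.0458,0,0,0,0],[0.0131,-0.0458,0,0,0,0],[0.0131,-0.0458,0,0,0,0]]'
python3 jog.py '[[0.0131,-0.0458,0,0,0,0],[0.0131,-0.0458,0,0,0,0],[0.0131,-0.0458,0,0,0,0],[0.0131,-0.0458,0,0,0,0],[0.0131,-0.0458,0,0,0,0]]'
python3 jog.py '[[0,0,0,0,0,-0.146],[0,0,0,0,0,-0.146],[0,0,0,0,0,-0.146],[0,0,0,0,0,-0.146],[0,0,0,0,0,-0.146]]'
python3 jog.py '[[0,0,0,0,0,-0.146],[0,0,0,0,0,-0.146],[0,0,0,0,0,-0.146],[0,0,0,0,0,-0.146],[0,0,0,0,0,0]]'
python3 d.py 0.604 0.212 0.095 90
```

```text
time: 5.3
ee_pos: [0.5911, -0.2667, 0.1445]
orientation: [0.992, 0.125, 0.001, 0.0]
force: [1.4, 1.3, -1.6]
opening: 0.633
gripper_force: 12.0
time: 5.8
ee_pos: [0.5966, -0.0265, 0.1427]
orientation: [0.992, 0.126, -0.0, -0.0]
force: [1.1, -0.1, -0.8]
opening: 0.637
gripper_force: 12.0
time: 6.3
ee_pos: [0.6027, 0.2115, 0.1426]
orientation: [0.992, 0.126, -0.0, 0.0]
force: [1.0, -0.4, -1.7]
opening: 0.638
gripper_force: 12.0
time: 6.8
ee_pos: [0.6028, 0.2096, 0.1424]
orientation: [0.88, 0.475, -0.001, -0.0]
force: [-0.7, 0.1, -1.2]
opening: 0.638
gripper_force: 12.0
time: 7.3
ee_pos: [0.6029, 0.2095, 0.1425]
orientation: [0.708, 0.706, -0.0, -0.0]
force: [-0.5, -0.2, -0.8]
opening: 0.636
gripper_force: 12.0
t 7.3 pos [0.6029 0.2095 0.1425] yaw 89.79 tilt [-0.0011 -0.0002] tool d [0.0025 0.0011 0.0475] rz -0.0036 F [-0.52 -0.18 -0.79] op 0.636 gf 12.0
```

```bash
python3 - <<'E'
from h import *
s=imaging.capture("scene");t=imaging.capture("top")
np.savez("pics/s2.npz",**s)
cv2.imwrite("pics/b1.png",np.hstack([crop(s,215,150,100,90,4),crop(t,210,140,95,90,4)]))
F=[imaging.capture("scene")["depth"] for _ in range(8)];s["depth"]=np.median(F,0).astype(np.float32)
P,uv=cloud(s,235,295,170,225)
for lo,hi in((.085,.11),(.125,.137),(.137,.145),(.145,.155),(.155,.170),(.171,.177),(.177,.19)):
    m=(P[:,2]>lo)&(P[:,2]<hi)&(np.abs(P[:,0]-.6)<.06)&(np.abs(P[:,1]-.212)<.06)
    if m.sum()>4:print(lo,m.sum(),P[m].min(0).round(4),P[m].max(0).round(4),P[m].mean(0).round(4))
E
```

```text
0.137 58 [0.5784 0.1788 0.14  ] [0.6297 0.2367 0.1442] [0.5988 0.215  0.1431]
0.145 33 [0.5619 0.2021 0.1455] [0.6338 0.2244 0.1549] [0.5829 0.2161 0.1505]
0.155 49 [0.5599 0.2015 0.1552] [0.6159 0.2238 0.1699] [0.5774 0.2141 0.163 ]
0.171 17 [0.5603 0.2016 0.1714] [0.645  0.2181 0.1765] [0.5824 0.2116 0.174 ]
0.177 111 [0.5589 0.1777 0.177 ] [0.6457 0.2369 0.19  ] [0.598  0.2149 0.1814]
```

View pics/b1.png

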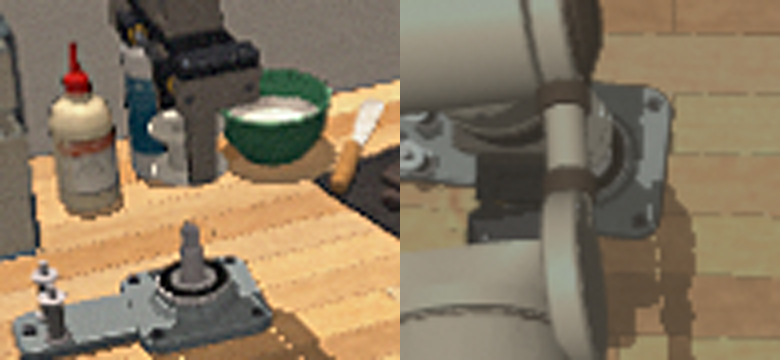

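The left view shows the reel held level above the spindle, with the spindle tip at crop (190,228). The reel looks slightly left of it. The top view is blocked by the arm, so I'll compare bearings of the reel and spindle axes in the scene view.

```bash
python3 - <<'E'
from h import *
s=load("pics/s2.npz");g=load("pics/scene1.npz")["image"].mean(2)
def az(u,v): 
    _,d=ray(s,[(u,v)]);return np.arctan2(d[0,1],d[0,0])
def edges(row,lo,hi,thr):# subpixel crossing outward
    pass
# spindle round rows 214-217: sub-pixel edges by half level
for v in (213,216,217,218):
    r=g[v];i=np.arange(255,273);print(v,r[257:270].round(0))
im=s["image"].astype(float)
print("reel rows")
for v in range(176,198): print(v,*im[v,244:276].mean(1).astype(int))
E
```

```text
213 [157. 193. 194.  78.  98. 120. 112. 106.  94. 201. 191. 189. 188.]
216 [ 71.  29.   9.  64.  93.  97.  94.  90.  86. 121.  27.  10.  29.]
217 [  9.  51. 171. 151.  89.  97.  94.  89.  97. 209. 229.  53.  15.]
218 [ 57. 242. 236. 118.  86.  96.  94.  87.  87. 181. 247. 223.   5.]
reel rows
176 118 124 11 54 44 58 52 58 53 45 68 1 3 5 31 63 66 66 61 76 70 67 71 73 71 70 72 66 61 67 100 96
177 118 120 106 71 37 48 53 49 44 38 47 56 60 113 120 59 63 70 68 76 65 72 70 70 65 57 78 78 109 162 157 156
178 117 119 128 60 34 48 35 40 37 28 86 130 238 240 240 138 60 68 67 71 73 76 66 67 72 91 82 82 153 165 172 173
179 120 120 127 48 32 41 47 35 42 117 125 136 178 173 173 146 112 60 66 66 72 70 68 64 72 108 126 70 78 90 135 181
180 119 119 127 37 31 40 44 30 98 136 132 130 125 122 126 118 112 54 58 68 65 67 65 69 66 105 137 73 36 43 62 89
181 117 119 129 50 38 37 34 37 242 130 130 124 128 123 100 103 105 54 61 63 68 70 67 65 72 103 141 64 39 36 44 34
182 125 119 127 55 31 36 33 34 204 132 131 126 130 125 97 95 105 56 63 70 70 70 67 68 68 102 116 43 33 44 41 47
183 122 118 123 63 40 36 37 33 
[... 1039 characters left out ...]
41 125 129 130 126 110 110 108 115 19 68 63 69 67 69 66 102 136 129 99 105 112 110
193 68 166 162 158 166 75 107 105 108 188 124 133 128 132 131 138 139 134 53 61 64 69 61 70 64 90 118 170 183 86 94 98
194 63 165 160 160 169 64 75 82 94 115 112 126 134 134 130 128 137 139 27 65 64 63 61 53 60 118 190 194 195 188 176 84
195 54 164 167 141 177 138 186 84 100 104 104 112 113 117 125 123 127 136 51 51 55 49 46 56 115 165 205 198 195 186 170 177
196 66 136 189 181 189 186 197 181 90 98 96 97 98 100 104 140 146 145 109 90 105 125 191 191 196 191 170 190 166 185 181 188
197 75 162 195 189 188 188 187 190 183 188 187 194 187 189 189 188 191 191 187 191 189 188 192 184 183 186 179 186 176 184 182 184
```

```bash
python3 jog.py '[[0.0022,0.0013,0.02,0,0,0],[0,0,0.022,0,0,0],[0,0,0.015,0,0,0],[0,0,0,0,0,0]]'; python3 d.py 0.6043 0.212 0.0385 90;python3 jog.py '[[0,0,0.006,0,0,0],[0,0,0.006,0,0,0],[0,0,0.004,0,0,0],[0,0,0,0,0,0]]';python3 d.py 0.6043 0.212 0.0385 90
```

```text
time: 8.2
ee_pos: [0.6025, 0.2114, 0.0831]
orientation: [0.709, 0.706, -0.002, -0.002]
force: [0.5, 0.2, -0.3]
opening: 0.637
gripper_force: 12.0
t 8.2 pos [0.6025 0.2114 0.0831] yaw 89.76 tilt [-0.0054 -0.0009] tool d [0.0006 0.002  0.0446] rz -0.0042 F [ 0.54  0.23 -0.33] op 0.637 gf 12.0
time: 8.6
ee_pos: [0.6044, 0.2117, 0.0697]
orientation: [0.709, 0.706, -0.0, -0.0]
force: [-0.5, 0.0, -1.6]
opening: 0.634
gripper_force: 12.0
t 8.6 pos [0.6044 0.2117 0.0697] yaw 89.77 tilt [-0.0006 -0.0001] tool d [ 0.0003 -0.0001  0.0312] rz -0.0041 F [-0.5   0.05 -1.55] op 0.634 gf 12.0
```

Already 19 mm over the D with no contact force, so I'll keep lowering.

```bash
python3 jog.py '[[0,0,0.006,0,0,0],[0,0,0.006,0,0,0],[0,0,0,0,0,0]]';python3 jog.py '[[0,0,0.006,0,0,0],[0,0,0.006,0,0,0],[0,0,0,0,0,0]]';python3 jog.py '[[0,0,0.003,0,0,0],[0,0,0.003,0,0,0],[0,0,0,0,0,0],[0,0,0,0,0,0]]'; python3 d.py 0.6043 0.212 0.0385 90
```

```text
time: 8.9
ee_pos: [0.6038, 0.2117, 0.0568]
orientation: [0.709, 0.706, -0.001, -0.001]
force: [0.3, -0.1, -1.4]
opening: 0.633
gripper_force: 12.0
time: 9.2
ee_pos: [0.6038, 0.2116, 0.0447]
orientation: [0.709, 0.706, -0.001, -0.001]
force: [-0.7, 0.5, -2.2]
opening: 0.642
gripper_force: 12.0
time: 9.6
ee_pos: [0.6046, 0.2118, 0.04]
orientation: [0.708, 0.706, -0.0, -0.0]
force: [0.9, 0.6, -0.8]
opening: 0.638
gripper_force: 12.0
t 9.6 pos [0.6046 0.2118 0.04  ] yaw 89.77 tilt [-0.0002 -0.    ] tool d [ 0.0002 -0.0003  0.0015] rz -0.0039 F [ 0.93  0.63 -0.84] op 0.638 gf 12.0
```

```bash
python3 jog.py '[[0,0,0.0015,0,0,0],[0,0,0,0,0,0]]'; python3 jog.py '[[0,0,0,0,0,0],[0,0,0,0,0,0],[0,0,0,0,0,0],[0,0,0,0,0,0]]' 1.0;  python3 jog.py '[[0,0,-0.02,0,0,0],[0,0,-0.04,0,0,0],[0,0,-0.04,0,0,0],[0,0,-0.03,0,0,0],[0,0,0,0,0,0]]'; python3 d.py 0.417 0.244 0.10 137.9
```

```text
time: 9.8
ee_pos: [0.6048, 0.2119, 0.0387]
orientation: [0.709, 0.706, 0.0, 0.0]
force: [0.7, 0.6, -0.2]
opening: 0.641
gripper_force: 12.0
time: 10.2
ee_pos: [0.6048, 0.2118, 0.0387]
orientation: [0.709, 0.706, 0.0, 0.0]
force: [0.4, 0.3, 0.1]
opening: 0.961
gripper_force: 0.0
time: 10.7
ee_pos: [0.6081, 0.2123, 0.1749]
orientation: [0.708, 0.706, 0.004, 0.003]
force: [0.2, 0.5, 0.2]
opening: 1.003
gripper_force: 0.0
t 10.7 pos [0.6081 0.2123 0.1749] yaw 89.78 tilt [0.0106 0.0016] tool d [ 0.0308 -0.192   0.0729] rz -0.8399 F [0.23 0.46 0.23] op 1.003 gf 0.0
```

```bash
python3 jog.py '[[0.0078,-0.047,0,0,0,0],[0.0078,-0.047,0,0,0,0],[0.0078,-0.047,0,0,0,0],[0.0078,-0.047,0.02,0,0,0],[0,0,0,0,0,-0.14]]'
python3 jog.py '[[0,0,0,0,0,-0.14],[0,0,0,0,0,-0.14],[0,0,0,0,0,-0.14],[0,0,0.02,0,0,-0.14],[0,0,0.02,0,0,-0.14]]'
python3 jog.py '[[0,0,0,0,0,0],[0,0,0,0,0,0]]'
python3 d.py 0.417 0.244 0.025 137.9
python3 - <<'E'
from h import *
F=[imaging.capture("scene") for _ in range(8)]
s=F[0];s["depth"]=np.median([f["depth"] for f in F],0).astype(np.float32);np.savez("pics/s3.npz",**s)
cv2.imwrite("pics/b2.png",crop(s,205,170,120,110,5))
P,uv=cloud(s,255,295,235,280)
m=(P[:,2]>.040)&(P[:,2]<.056)&(np.hypot(P[:,0]-.417,P[:,1]-.244)<.04);Q=P[m]
w,V=np.linalg.eigh(np.cov(Q[:,:2].T));print(m.sum(),Q.mean(0),np.sqrt(w),V[:,1],Q.min(0),Q.max(0))
for lo in(.004,.010,.016,.022,.028,.034):
    m=(P[:,2]>lo)&(P[:,2]<lo+.006)&(np.hypot(P[:,0]-.417,P[:,1]-.244)<.05);print(lo,m.sum(),P[m].min(0).round(4),P[m].max(0).round(4))
E
```

```text
time: 11.2
ee_pos: [0.4081, 0.2427, 0.1423]
orientation: [0.655, 0.755, -0.006, -0.004]
force: [-0.4, -0.2, -0.1]
opening: 1.0
gripper_force: 0.0
time: 11.7
ee_pos: [0.4182, 0.2434, 0.1083]
orientation: [0.356, 0.934, 0.0, 0.0]
force: [-0.2, -0.1, -0.3]
opening: 1.003
gripper_force: 0.0
time: 11.9
ee_pos: [0.4177, 0.2433, 0.1087]
orientation: [0.361, 0.933, -0.001, -0.001]
force: [0.5, 0.3, -0.6]
opening: 0.999
gripper_force: 0.0
t 11.9 pos [0.4177 0.2433 0.1087] yaw 137.71 tilt [-0.0017 -0.0005] tool d [0.0009 0.0002 0.0837] rz -0.0034 F [ 0.51  0.34 -0.61] op 0.999 gf 0.0
67 [0.41135583 0.24677045 0.0475951 ] [0.00407456 0.0142549 ] [-0.73335768  0.67984301] [0.39510451 0.22804387 0.04023065] [0.43202268 0.26404523 0.05075048]
0.004 67 [0.3777 0.1987 0.0041] [0.4162 0.2678 0.01  ]
0.01 31 [0.3946 0.2285 0.01  ] [0.4212 0.2675 0.016 ]
0.016 27 [0.3954 0.2248 0.0162] [0.4249 0.2654 0.0219]
0.022 44 [0.3947 0.2264 0.0221] [0.4301 0.2645 0.0266]
0.028 17 [0.3954 0.2288 0.0282] [0.4243 0.2646 0.0339]
0.034 15 [0.3947 0.2287 0.034 ] [0.4241 0.2645 0.0395]
```

View pics/b2.png

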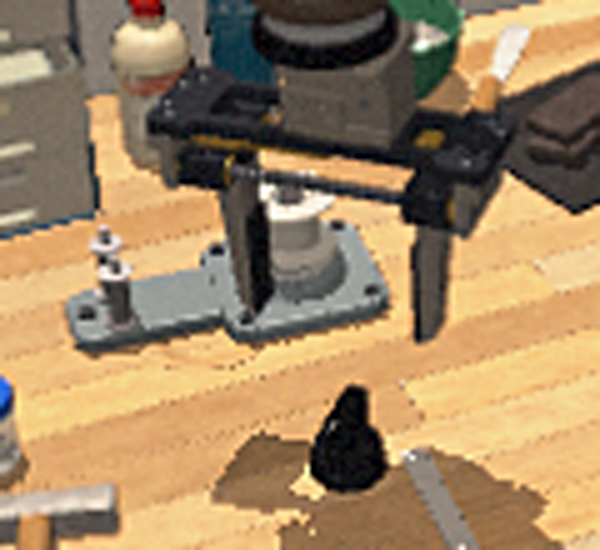

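The reel is seated on the plate at crop (297,235), and the open gripper is centred over the knob at crop (348,440). The second view agrees on the bar: 137° and 48 mm high. I'll descend and grip.

```bash
python3 jog.py '[[0.0005,0,0.03,0,0,-0.003],[0,0,0.03,0,0,0],[0,0,0.016,0,0,0],[0,0,0,0,0,0],[0,0,0,0,0,0]]';python3 d.py 0.417 0.244 0.026 137.9
```

```text
time: 12.8
ee_pos: [0.4182, 0.2439, 0.0337]
orientation: [0.358, 0.934, 0.0, 0.0]
force: [-0.3, -0.2, 0.1]
opening: 0.996
gripper_force: 0.0
t 12.8 pos [0.4182 0.2439 0.0337] yaw 138.06 tilt [0.0003 0.0001] tool d [ 0.001  -0.0008  0.0077] rz 0.0029 F [-0.32 -0.16  0.12] op 0.996 gf 0.0
```

```bash
python3 jog.py '[[0.001,-0.0008,0.0075,0,0,0],[0,0,0,0,0,0],[0,0,0,0,0,0]]';python3 d.py 0.417 0.244 0.026 137.9;python3 jog.py '[[0,0,0,0,0,0],[0,0,0,0,0,0],[0,0,0,0,0,0],[0,0,0,0,0,0],[0,0,0,0,0,0]]' 0.0 25;python3 jog.py '[[0,0,0,0,0,0],[0,0,0,0,0,0],[0,0,0,0,0,0],[0,0,0,0,0,0],[0,0,0,0,0,0]]';python3 d.py 0.417 0.244 0.026 137.9
```

```text
time: 13.1
ee_pos: [0.4169, 0.244, 0.0261]
orientation: [0.358, 0.934, 0.0, 0.0]
force: [0.6, 0.7, -0.2]
opening: 1.005
gripper_force: 0.0
t 13.1 pos [0.4169 0.244  0.0261] yaw 138.07 tilt [0.0007 0.0002] tool d [-0.      0.0001  0.0001] rz 0.003 F [ 0.59  0.71 -0.2 ] op 1.005 gf 0.0
time: 13.6
ee_pos: [0.4167, 0.2438, 0.0257]
orientation: [0.358, 0.934, 0.0, 0.0]
force: [0.3, 0.2, 0.2]
opening: 0.587
gripper_force: 0.0
time: 14.1
ee_pos: [0.4167, 0.2439, 0.0257]
orientation: [0.358, 0.934, 0.0, 0.0]
force: [1.6, 0.3, 1.1]
opening: 0.153
gripper_force: 0.6
t 14.1 pos [0.4167 0.2439 0.0257] yaw 138.07 tilt [0.0001 0.0001] tool d [-0.0002  0.0003 -0.0003] rz 0.0029 F [1.6  0.3  1.12] op 0.153 gf 0.6
```

```bash
python3 jog.py '[[0,0,0,0,0,0],[0,0,0,0,0,0],[0,0,-0.03,0,0,0],[0,0,-0.04,0,0,0],[0,0,-0.04,0,0,0]]'
python3 jog.py '[[-0.04,0.0253,-0.01,0,0,0],[-0.04,0.0253,0,0,0,0],[-0.04,0.0253,0,0,0,0],[-0.04,0.0253,0,0,0,-0.14],[0,0,0,0,0,-0.14]]'
python3 jog.py '[[0,0,0,0,0,-0.14],[0,0,0,0,0,-0.14],[0,0,0,0,0,-0.14],[0,0,0,0,0,-0.14],[0,0,0,0,0,0]]'
python3 d.py 0.604 0.212 0.12 186
python3 - <<'E'
from h import *
F=[imaging.capture("scene") for _ in range(10)]
s=F[0];s["depth"]=np.median([f["depth"] for f in F],0).astype(np.float32);s["image"]=np.mean([f["image"] for f in F],0);np.savez("pics/s4.npz",**s)
cv2.imwrite("pics/b3.png",crop(s,225,160,80,75,8))
g=s["image"].mean(2).astype(int)
for v in range(186,214): print(v,*g[v,248:280])
P,uv=cloud(s,245,285,175,215)
for lo in np.arange(.072,.15,.008):
    m=(P[:,2]>lo)&(P[:,2]<lo+.008)&(np.hypot(P[:,0]-.604,P[:,1]-.212)<.05)
    if m.sum()>3:print(round(lo,3),m.sum(),P[m].min(0).round(4),P[m].max(0).round(4))
E
```

```text
time: 14.6
ee_pos: [0.4158, 0.2436, 0.1363]
orientation: [0.358, 0.934, -0.001, -0.001]
force: [1.0, 0.9, 0.5]
opening: 0.151
gripper_force: 25.0
time: 15.1
ee_pos: [0.6073, 0.21, 0.1436]
orientation: [0.223, 0.975, -0.0, 0.0]
force: [-1.4, 0.4, -1.0]
opening: 0.151
gripper_force: 25.0
time: 15.6
ee_pos: [0.603, 0.2122, 0.1452]
orientation: [-0.054, 0.999, -0.0, -0.0]
force: [-0.1, 0.7, 0.3]
opening: 0.153
gripper_force: 25.0
t 15.6 pos [0.603  0.2122 0.1452] yaw -173.78 tilt [-0.0009 -0.0002] tool d [-0.001  -0.0003  0.0252] rz 0.0038 F [-0.12  0.68  0.31] op 0.153 gf 25.0
186 40 34 39 40 40 43 63 62 70 72 74 13 13 14 30 89 43 42 69 71 131 160 159 103 78 52 35 44 45 45 44 46
187 66 39 37 37 37 38 62 58 72 69 73 26 14 15 12 51 67 29 70 78 151 159 97 82 90 88 56 36 40 43 44 44
188 89 87 78 64 65 64 74 59 74 70 73 27 11 14 14 12 31 21 69 83 163 155 73 82 86 90 81 52 32 36 38 44
189 93 103 107 107 106 107 86 54 69 70 71 25 13 9 11 13 11 22 84 134 171 158 72 81 85 90 95 96 50 26 27 37
190 89 102 109 111 111 112 110 81 67 71 72 38 13 15 14 10 8 14 45 97 175 150 171 89 95 103 105 106 101 7
[... 2595 characters left out ...]
54 151 150 151 156 152 115 117 126 129 131 131 130 128 132 132 131 133 130 117 149 187 189 192 188 184 182 182 184 187 186
213 157 159 162 160 158 156 133 168 152 127 126 128 135 134 136 138 129 121 122 98 117 196 195 188 174 176 189 186 187 185 185 184
0.072 134 [0.5773 0.1817 0.072 ] [0.6343 0.2396 0.0797]
0.08 12 [0.6016 0.2055 0.0801] [0.6113 0.219  0.0862]
0.12 23 [0.5798 0.1952 0.1227] [0.6014 0.2336 0.1277]
0.128 34 [0.5797 0.1932 0.1284] [0.602  0.2326 0.1357]
0.136 45 [0.5817 0.1914 0.1362] [0.6131 0.2317 0.1439]
0.144 21 [0.5747 0.195  0.144 ] [0.6079 0.2267 0.1518][ WARN:0@5.917] global loadsave.cpp:1063 imwrite_ Unsupported depth image for selected encoder is fallbacked to CV_8U.
```

View pics/b3.png

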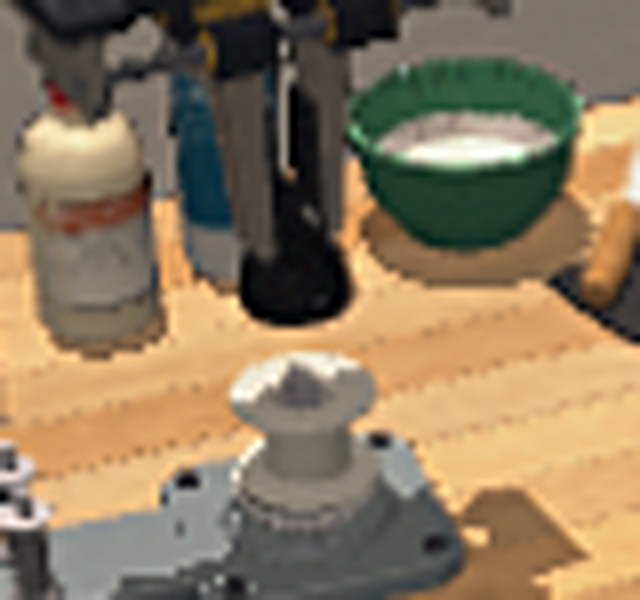

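The knob (body at crop (295,285)) hangs level above the seated reel, with the spindle D visible at crop (298,380). I'll check the bearing of the knob axis against the spindle's.

```bash
python3 - <<'E'
from h import *
s=load("pics/s4.npz");o=s["cam_to_world"][:3,3]
def az(u,v): d=ray(s,[(u-.5,v)])[1][0];return np.arctan2(d[1],d[0])
L=np.hypot(.604-o[0],.212-o[1])
for n,u,v in(("spindle213",263.0,213),("spindle218",263.3,218),("knob",262.1,195.5)): print(n,az(u,v),az(u,v)*L*1000)
P,_=cloud(s,246,286,170,215)
m=(P[:,2]>.12)&(P[:,2]<.134)&(np.hypot(P[:,0]-.604,P[:,1]-.212)<.05);print(circ(P[m]),np.ptp(P[m],axis=0))
b=load("pics/scene1.npz");P,_=cloud(b,255,272,202,224)
m=(P[:,2]>.042)&(P[:,2]<.058)&(np.hypot(P[:,0]-.604,P[:,1]-.212)<.014);print(circ(P[m]))
E
python3 d.py 0.604 0.212 0.12 186
```

```text
spindle213 -0.29888768087626627 -320.8571791963196
spindle218 -0.2986375902123238 -320.58870581949566
knob -0.3001288465575127 -322.18957576158607
(array([0.60278813, 0.21056764]), np.float64(0.022345782655872552), np.float64(0.0007751782106421064)) [0.0217882  0.03954749 0.01125823]
(array([0.60506659, 0.21107415]), np.float64(0.008714569679204462), np.float64(0.0006829536086282367))
t 16.1 pos [0.6033 0.2123 0.1457] yaw -173.83 tilt [0. 0.] tool d [-0.0007 -0.0003  0.0257] rz 0.003 F [-0.14  0.41 -0.85] op 0.15 gf 25.0
```

```bash
python3 jog.py '[[-0.0019,0.0004,0.015,0,0,0],[0,0,0.015,0,0,0],[0,0,0,0,0,0],[0,0,0,0,0,0]]'; python3 d.py 0.6052 0.2128 0.11 186;  python3 jog.py '[[0,0,0.004,0,0,0],[0,0,0.002,0,0,0],[0,0,0,0,0,0]]'; python3 d.py 0.6052 0.2128 0.10 186; python3 jog.py '[[0,0,0.002,0,0,0],[0,0,0,0,0,0]]'; python3 d.py 0.6052 0.2128 0.10 186
```

```text
time: 16.5
ee_pos: [0.6043, 0.2127, 0.1143]
orientation: [-0.054, 0.999, -0.0, -0.001]
force: [0.2, 0.2, -0.1]
opening: 0.151
gripper_force: 25.0
t 16.5 pos [0.6043 0.2127 0.1143] yaw -173.8 tilt [-0.0025 -0.0004] tool d [-0.0009 -0.      0.0043] rz 0.0034 F [ 0.21  0.23 -0.07] op 0.151 gf 25.0
time: 16.8
ee_pos: [0.6051, 0.2129, 0.1096]
orientation: [-0.054, 0.999, -0.0, -0.0]
force: [-0.2, -0.6, -0.8]
opening: 0.151
gripper_force: 25.0
t 16.8 pos [0.6051 0.2129 0.1096] yaw -173.8 tilt [-0.0001 -0.    ] tool d [-0.0001 -0.0001  0.0096] rz 0.0035 F [-0.22 -0.58 -0.79] op 0.151 gf 25.0
time: 17.0
ee_pos: [0.6051, 0.2129, 0.1076]
orientation: [-0.054, 0.999, 0.0, -0.0]
force: [0.2, -1.0, -0.2]
opening: 0.151
gripper_force: 25.0
t 17.0 pos [0.6051 0.2129 0.1076] yaw -173.8 tilt [-0.0001 -0.    ] tool d [-0.0001 -0.0001  0.0076] rz 0.0035 F [ 0.17 -1.02 -0.18] op 0.151 gf 25.0
```

Underside is at about 0.082 with no contact, so I'll continue in 1.5 mm steps.

```bash
for i in 1; do python3 jog.py '[[0,0,0.0015,0,0,0],[0,0,0,0,0,0]]'; python3 jog.py '[[0,0,0.0015,0,0,0],[0,0,0,0,0,0]]';python3 jog.py '[[0,0,0.0015,0,0,0],[0,0,0,0,0,0]]'; done | grep -E "ee_pos|force"; python3 d.py 0.6052 0.2128 0.10 186
```

```text
ee_pos: [0.605, 0.2129, 0.106]
force: [-0.0, 0.2, -1.3]
gripper_force: 25.0
ee_pos: [0.6051, 0.2128, 0.1045]
force: [0.7, -0.4, -1.2]
gripper_force: 25.0
ee_pos: [0.6052, 0.2128, 0.103]
force: [0.4, -0.6, -0.9]
gripper_force: 25.0
t 17.6 pos [0.6052 0.2128 0.103 ] yaw -173.8 tilt [ 0.0001 -0.    ] tool d [-0.    -0.     0.003] rz 0.0035 F [ 0.36 -0.58 -0.86] op 0.144 gf 25.0
```

```bash
(python3 jog.py '[[0,0,0.0015,0,0,0],[0,0,0,0,0,0]]'; python3 jog.py '[[0,0,0.0015,0,0,0],[0,0,0,0,0,0]]';python3 jog.py '[[0,0,0.0015,0,0,0],[0,0,0,0,0,0]]';python3 jog.py '[[0,0,0.0015,0,0,0],[0,0,0,0,0,0]]') | grep -E "ee_pos|force"; python3 d.py 0.6052 0.2128 0.0937 186
```

```text
ee_pos: [0.6052, 0.2129, 0.1015]
force: [1.3, 0.3, -1.3]
gripper_force: 25.0
ee_pos: [0.6052, 0.2128, 0.1]
force: [1.2, 0.8, -0.5]
gripper_force: 25.0
ee_pos: [0.6053, 0.2128, 0.0989]
force: [-0.1, -0.6, 2.2]
gripper_force: 25.0
ee_pos: [0.6053, 0.2129, 0.0975]
force: [-1.5, 0.3, 3.3]
gripper_force: 25.0
t 18.4 pos [0.6053 0.2129 0.0975] yaw -173.8 tilt [0.0005 0.0001] tool d [ 0.0002 -0.0001  0.0038] rz 0.0035 F [-1.48  0.32  3.35] op 0.148 gf 25.0
```

Contact with the reel came at the expected height with the spring force. I'll raise the grip and press down to the stop.

```bash
(python3 jog.py '[[0,0,0.0015,0,0,0],[0,0,0,0,0,0]]' 0.0 50; python3 jog.py '[[0,0,0.0015,0,0,0],[0,0,0,0,0,0]]';python3 jog.py '[[0,0,0.001,0,0,0],[0,0,0,0,0,0]]';python3 jog.py '[[0,0,0.001,0,0,0],[0,0,0,0,0,0]]') | grep -E "ee_pos|force"; python3 d.py 0.6052 0.2128 0.0937 186
```

```text
ee_pos: [0.6054, 0.2129, 0.096]
force: [-0.2, -0.4, 4.5]
gripper_force: 50.0
ee_pos: [0.6054, 0.2129, 0.0945]
force: [-1.4, 0.0, 6.0]
gripper_force: 50.0
ee_pos: [0.6054, 0.2129, 0.0938]
force: [-1.7, -0.0, 6.7]
gripper_force: 50.0
ee_pos: [0.6056, 0.2129, 0.0937]
force: [-3.6, -0.4, 10.5]
gripper_force: 50.0
t 19.2 pos [0.6056 0.2129 0.0937] yaw -173.79 tilt [0.0009 0.0001] tool d [ 0.0004 -0.0001 -0.    ] rz 0.0036 F [-3.58 -0.45 10.49] op 0.147 gf 50.0
```

```bash
(python3 jog.py '[[0,0,0.001,0,0,0],[0,0,0,0,0,0],[0,0,0,0,0,0]]';python3 jog.py '[[0,0,0.001,0,0,0],[0,0,0,0,0,0],[0,0,0,0,0,0]]') | grep -E "ee_pos|force"; python3 d.py 0.6052 0.2128 0.0937 186
python3 - <<'E'
from h import *
F=[imaging.capture("scene") for _ in range(8)]
s=F[0];s["depth"]=np.median([f["depth"] for f in F],0).astype(np.float32)
cv2.imwrite("pics/b4.png",crop(s,225,165,80,75,8))
P,_=cloud(s,245,285,185,230)
m=(P[:,2]>.03)&(P[:,2]<.12)&(np.hypot(P[:,0]-.604,P[:,1]-.212)<.04)
for v in np.arange(.03,.115,.005):
    k=m&(P[:,2]>v)&(P[:,2]<v+.005)
    if k.sum():print(round(v,3),k.sum(),P[k].min(0).round(4)[:2],P[k].max(0).round(4)[:2])
E
```

```text
ee_pos: [0.6057, 0.213, 0.0936]
force: [-5.3, -1.0, 14.5]
gripper_force: 50.0
ee_pos: [0.6059, 0.213, 0.0936]
force: [-6.9, -1.8, 18.9]
gripper_force: 50.0
t 19.8 pos [0.6059 0.213  0.0936] yaw -173.78 tilt [0.0016 0.    ] tool d [ 0.0007 -0.0001 -0.0001] rz 0.0038 F [-6.88 -1.84 18.94] op 0.145 gf 50.0
0.03 84 [0.5763 0.1806] [0.6289 0.24  ]
0.035 12 [0.5884 0.1969] [0.6015 0.226 ]
0.04 15 [0.5894 0.1961] [0.6089 0.2267]
0.045 14 [0.5885 0.1956] [0.6085 0.2265]
0.05 13 [0.5883 0.1951] [0.6064 0.2268]
0.055 7 [0.5896 0.2004] [0.5958 0.2232]
0.065 42 [0.5771 0.1813] [0.6237 0.238 ]
0.07 26 [0.5819 0.181 ] [0.6261 0.2394]
0.075 21 [0.5809 0.1912] [0.6014 0.2333]
0.08 21 [0.5832 0.1962] [0.6031 0.2325]
0.085 17 [0.5831 0.1912] [0.604  0.2317]
0.09 24 [0.5764 0.1932] [0.6114 0.2308]
0.095 15 [0.5752 0.1944] [0.6016 0.2263]
0.1 19 [0.578  0.1949] [0.6081 0.2324]
0.105 17 [0.5764 0.1905] [0.6088 0.2319]
0.11 21 [0.5766 0.1906] [0.6147 0.2329]
```

View pics/b4.png

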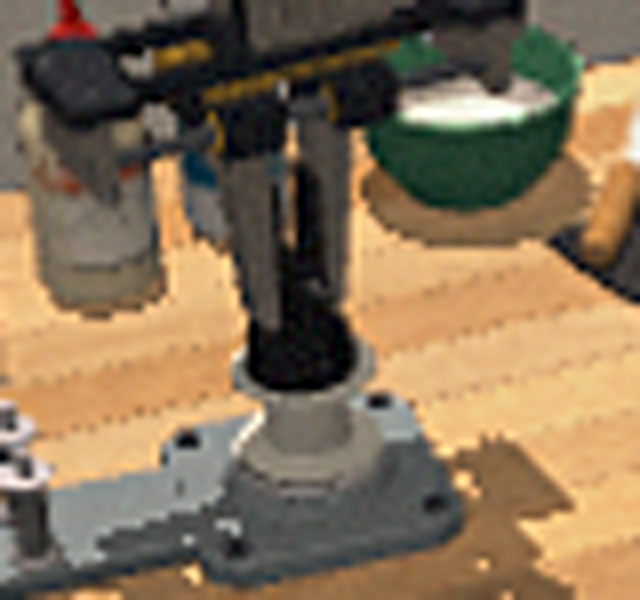

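The knob sits flat on the reel at crop (302,345), and its underside came down 6 mm after contact. The position then held while the force rose from 7 N to 19 N, so the plate is at its stop. I'm handing in.

```bash
python3 -c "
from station import manip, imaging
print(manip.hand_in())"
```

```text
the job is handed in; nothing more can be done
None
```

The larger reel is on the spindle and released; the knob is on the D and pressed until its height stopped changing (about 19 N), still gripped. I handed the job in at about 20 s; no verdict was returned.

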